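Preload a comparator on a setting jack

TASK

Bring the setting jack under the raised comparator, its spindle centred below the gauge's foot, then grip the carriage by its black handle and lower it gently until the sprung foot rests on the jack and is pushed in 4 mm, half of its travel, with the red pointer in the middle of its scale. Let go and leave it reading so, with the jack standing flat; never drive the foot to its upper stop, and leave the other loose things where they are.

Things in the scene. Friction and masses are not known exactly. Their poses are not given: they have to be found in the camera images.
- gauge_stand: Fixed comparator stand: dark steel base 16 mm high and a round steel column, 22 mm thick, 160 mm high. Origin: on the table, straight below the foot's axis. x points to the column (axis at x = +62 mm; base x +40 to +95, y -50 to +50 mm); z up. The front, -x, is open and the bare table there is the anvil.
- gauge_carriage (a joint): How far the grey carriage has been moved down its column, m: 0 fully up (underside 112 mm above the table), 0.06 fully down. The carriage is 30 mm wide and 28 mm high, from 20 mm in front of the foot's axis back to the column. It stays where it is left, by friction (roughly 10 N to move).
- carriage_grip (a point): Grip point of the upright black handle on top of the carriage, straight above the foot's axis. The handle is 14 mm thick along the stand's y and 26 mm along its x; it ends 17 mm above this point; the carriage's top is 44 mm below it.
- gauge_foot (a joint): The gauge's reading: how far the sprung foot is pushed up into the carriage, m: 0 hanging free, 0.008 at its upper stop. About 3 N to start moving it, then 0.8 N more per mm. A red pointer on the carriage's front rises with it over a white plate of five black marks 2 mm apart (0 to 8 mm), a green band at 4 mm.
- foot_tip (a point): Centre of the underside of the foot, a brass disc 14 mm in diameter; 94 mm below the carriage grip when free. The foot and its stem are the only parts below the carriage's underside.
- setting_jack: Loose setting jack, 0.35 to 0.6 kg: dark steel slab 56 mm wide (y), 12 mm thick, x -110 to +25 mm; upright steel spindle in a brass collar; blue handle at x = -95 mm. Origin: slab's underside, on the spindle's axis; z up. The spindle's flat top, 26 mm across, is 45 to 70 mm high (unknown, too stiff for the gauge to shift). It goes in from the stand's front, handle outermost.
- jack_grip (a point): Grip point of the jack's blue handle, 40 mm above the slab's underside, 95 mm from the spindle's axis. The handle is an upright bar 16 mm thick along the jack's y, 24 mm along its x, from 12 to 58 mm high.
- setting_ring: Bystander, to be left alone: a plain steel setting ring, 72 mm outside, 22 mm high. Origin at the centre of its underside.
- gauge_block: Bystander, to be left alone: a steel gauge block, 9 x 35 x 40 mm, standing on edge. Origin at the centre of its underside.
- vee_block: Bystander, to be left alone: a grey steel vee block, 32 x 50 x 38 mm. Origin at the centre of its underside.
- dial_indicator: Bystander, to be left alone: a round dial indicator lying on its back, 98 x 56 x 18 mm. Origin at the centre of its underside.
- stylus_case: Bystander, to be left alone: a flat case of styli, 57 x 91 x 19 mm. Origin at the centre of its underside.

How it is judged:
By the outcome, as a careful person would: the job done as asked, in the order asked, and still so for the second after the job is handed in, with the robot touching nothing.
It also fails if it takes over 64 s, if anything falls off the work surface, if the arm or the gripper's body presses on something with over 40 N, if the wrist force passes 120 N, or if a joint passes its speed limit or range.

ROBOT

A 7-joint arm with a two-finger parallel gripper is mounted at the origin on a cart in front of the work surface, level with it; the furniture and walls round the work are solid. World frame = base frame: x ahead of the robot, y to its left, z up, the work surface at z = 0. Lengths are in m, angles in rad, forces in N, time in s.
With the tool pointing down it reaches from about 0.4 to 0.85 m from the base axis. Payload 4.5 kg.
Tool frame: the origin (TCP) lies midway between the tips of the shut fingers; the grasp point (between the pads) lies behind it (arm.grip_depth is the z of the grasp point in the tool frame, in m); z points along the fingers, y is the line along which they close (so a half turn about z gives the same grasp; the last joint's range is limited). The gripper opens to 85 mm and grips with 20 to 120 N. Pads are 22 mm wide; open, the fingers measure 114 mm over their backs; the gripper's body (76 mm by 85 mm) begins 54 mm behind the grasp point. The pads swing forward as they close: fully open they stand 13 mm farther back than shut.
Start: joints at [-1.314, 0.689, -0.195, 1.565, 0.157, 0.902, -0.215], TCP at [0.138, 0.61, 0.231] pointing down, gripper open.
Joint ranges: [-3.01, 3.01], [-0.46, 2.08], [-1.47, 1.51], [0.13, 2.56], [-1, 4.14], [0.04, 2.09], [-2.66, 2.66]. Speed limits (rad/s): [2.57, 2.57, 3.14, 3.14, 3.14, 3.14, 3.14].

INTERFACE

Orientations are given as a unit quaternion [x, y, z, w].
In Python, from bench import arm, eyes gives the robot as it stands.
- The arm moves only by the tool jog_arm, never from a script. Its argument "moves" is a list of rows, each a list of 3 entries, a list of its own where there are three numbers: the shift along the tool's x, y, z in m, then the turn, a rotation vector about the tool's x, y, z in degrees, then the opening, from -1 (shut) to 1 (fully open). A call has 1 to 20 rows; each row shifts and turns the commanded pose from where the row before left it, along the tool's axes as they then stand; what a row does not reach is not made up. A row lasts 1/10 s, in which the tool goes at most 50 mm and 8.59 degrees, less where a joint would pass 70% of its speed; a pose out of reach is approached as far as the arm can. A call is refused whole if a number of a shift passes 0.05 or a number of a turn 8.59, either way. A call with a gripper value outside its range is refused whole. The fingers move at their own pace and stop on an object; "force" is the grip in N (left out, the last holds). Time passes only in rows, so rows that do not move let the fingers close. It gives the time, the measured TCP pose, the force, the opening and the grip force at its end, in the units of the state.
- arm.get_obs(): the state, without advancing time (a new reading comes with each control period).
- eyes.capture(name): name is "scene" or "top" or "wrist"; returns (picture, depth): 420x560x3 uint8, red, green, blue; 420x560 float32, m along the optical axis (not along the pixel's ray), 0 where there is no reading.
- eyes.camera_params(name): a dict with "mtx" (3x3 intrinsics, pixels), "k1" (the pictures are not rectified: a ray, as slopes to the right and down, at radius r is drawn at 1 + k1 r^2 times it, then the intrinsics apply), "camera_from_world" (4x4, takes a point from world to camera coordinates). Camera axes: x right, y up, looking along -z (the intrinsics and any distortion apply to the point x, -y, -z); pixel columns grow to the right and rows downward; lengths in m; the calibration is good to about 2 mm. A picture is of the moment at which its call begins: read the wrist's pose just before it. camera_params takes no time and is no camera call; for the wrist camera it gives the pose at the moment of the call.
- arm.finish_job(): hands the job in; it is judged then, once.
The state is a dict: "clock": time; "joint_positions": joint angles; "qd": joint speeds; "effort": joint torques, N m; "tcp_pos": TCP position; "orientation": TCP orientation; "ft_force": force on the tool from outside, world axes, zero at the start; "moment": the same for the moment, N m; "finger_gap": opening from 0.0 (shut) to 1.0 (fully open); "finger_force": force on a finger pad.
Only numpy, scipy, OpenCV 4.12 (cv2) and the standard library are available. Lean on these libraries where they do the work, as an engineer would, in place of code of your own. Each camera call takes 0.05 s, during which the arm holds its last target. There are 200 camera calls.

## Working session

There is one attempt and no reset: what is moved stays moved. The work goes in short steps, Python scripts to look and compute and a tool call to move; the robot and the scene stay as the last step left them, time stands still between calls to the robot, and variables do not carry over. Pictures are saved under pics/ and viewed, at most 10 in all, crops included, and the job is handed in when it is done.

Besides the shell and the picture viewer there is one more tool, called after ">>>" as name(argument=value, ...) on one line, values as JSON. jog_arm: Moves the arm, as the interface text tells. Its arguments: {"type":"object","properties":{"moves":{"type":"array","items":{"type":"array"}},"force":{"type":"number"}},"required":["moves"]}

```bash
ls; mkdir -p pics
cat > h.py <<'E'
import numpy as np, cv2
from bench import arm, eyes
def snap(n,f):
    o=arm.get_obs(); P=eyes.camera_params(n); im,d=eyes.capture(n)
    cv2.imwrite(f'pics/{f}.png',im[:,:,::-1]); np.savez(f'pics/{f}.npz',im=im,d=d,M=P['mtx'],k=P['k1'],T=P['camera_from_world']); return im,d,P
def load(f): return np.load(f'pics/{f}.npz')
def world(z,uv,dep=None,zw=None):
    M,k,T=z['M'],float(z['k']),z['T']; uv=np.atleast_2d(np.array(uv,float))
    s=cv2.undistortPoints(uv.reshape(-1,1,2),M,np.array([k,0,0,0,0.])).reshape(-1,2)
    ray=np.c_[s[:,0],-s[:,1],-np.ones(len(s))]; R=T[:3,:3]; c=-R.T@T[:3,3]; rw=ray@R
    if zw is not None: t=(zw-c[2])/rw[:,2]
    else: t=np.array([z['d'][int(v),int(u)] for u,v in uv]) if dep is None else dep
    return c+rw*t[:,None] if np.ndim(t) else c+rw*t
def cloud(z):
    v,u=np.nonzero(z['d']>0); return np.c_[u,v],world(z,np.c_[u,v],dep=z['d'][v,u]),z['im'][v,u]
E
python3 - <<'E'
from h import *
for n in('scene','top'): snap(n,n+'0')
a=[cv2.imread(f'pics/{n}0.png') for n in('scene','top')]
print({k:np.round(v,3) for k,v in arm.get_obs().items()},arm.grip_depth)
for n in('scene','top'):
  z=load(n+'0'); print(n,z['M'],z['k'],np.round(-z['T'][:3,:3].T@z['T'][:3,3],3))
E
```

```text
pics
{'clock': np.float64(0.1), 'joint_positions': array([-1.314,  0.69 , -0.195,  1.566,  0.157,  0.902, -0.215]), 'qd': array([ 0.002, -0.002, -0.001, -0.004, -0.002,  0.   , -0.001]), 'effort': array([-3.0000e-03, -5.4060e+01, -1.2710e+00, -1.5899e+01,  9.0000e-03,
        4.0000e-03,  0.0000e+00]), 'tcp_pos': array([0.138, 0.609, 0.231]), 'orientation': array([ 0.111,  0.994, -0.001, -0.   ]), 'ft_force': array([ 0.007, -0.106,  0.855]), 'moment': array([-0.015, -0.003, -0.015]), 'finger_force': np.float64(0.0), 'finger_gap': np.float64(1.001)} -0.0187
scene [[473.3199061    0.         272.89202552]
 [  0.         473.3199061  217.72400533]
 [  0.           0.           1.        ]] 0.012015200814637226 [ 0.119 -0.594  0.892]
top [[385.40861969   0.         279.40712715]
 [  0.         385.40861969 215.68215953]
 [  0.           0.           1.        ]] 0.002312132440502643 [ 0.431 -0.062  1.048]
```

View pics/scene0.png

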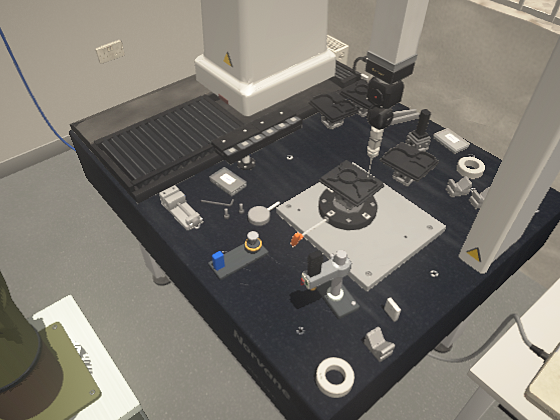

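View pics/top0.png

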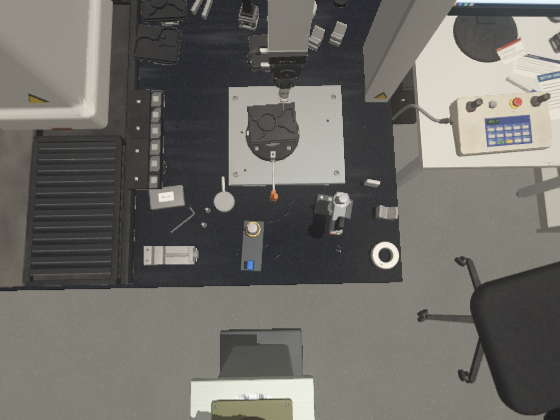

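Run:
```python
from h import *
z=load('top0'); uv,p,c=cloud(z)
im=cv2.imread('pics/top0.png')[170:290,130:410]; im=cv2.resize(im,None,fx=2.85,fy=2.85,interpolation=cv2.INTER_CUBIC); cv2.imwrite('pics/tc.png',im)
s=cv2.imread('pics/scene0.png')[170:350,190:420]; s=cv2.resize(s,None,fx=3.3,fy=3.3,interpolation=cv2.INTER_CUBIC); cv2.imwrite('pics/sc.png',s)
for n in('top0','scene0'):
  z=load(n); uv,p,c=cloud(z); c=c.astype(int)
  blue=(c[:,2]>c[:,0]+70)&(c[:,2]>c[:,1]+40)&(p[:,2]<.1)&(p[:,2]>-.02)&(p[:,0]<.7)
  q=p[blue]; print(n,'blue',blue.sum(),q.min(0).round(3),q.max(0).round(3),np.median(q,0).round(3))
  t=q[q[:,2]>.053]; print(' top',len(t),t.mean(0).round(4))
for a in([(280,260)],[(250,230)],[(340,200)],[(320,205)],[(273,197)]): print(a,world(load('top0'),a).round(3))
```

```text
top0 blue 54 [ 0.431 -0.008  0.052] [0.454 0.005 0.062] [ 0.442 -0.001  0.057]
 top 53 [ 0.4422 -0.0014  0.057 ]
scene0 blue 166 [ 0.43  -0.012  0.013] [0.473 0.023 0.062] [ 0.442 -0.007  0.047]
 top 67 [ 0.4427 -0.0027  0.0583]
[(280, 260)] [[ 0.454 -0.08  -0.002]]
[(250, 230)] [[ 0.531 -0.004  0.062]]
[(340, 200)] [[ 0.587 -0.221  0.162]]
[(320, 205)] [[ 0.6   -0.192  0.017]]
[(273, 197)] [[ 0.618 -0.064  0.05 ]]
```

View pics/tc.png

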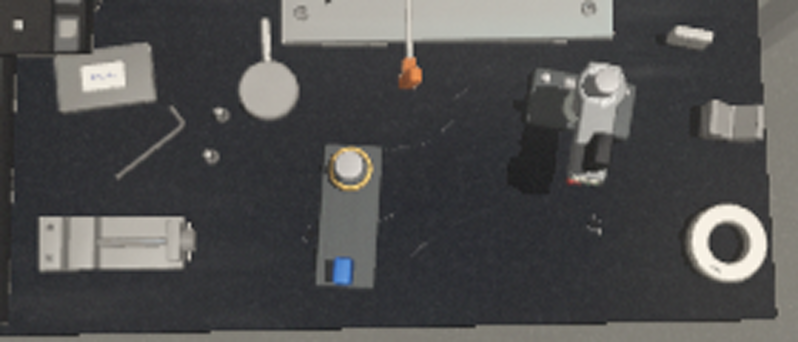

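View pics/sc.png

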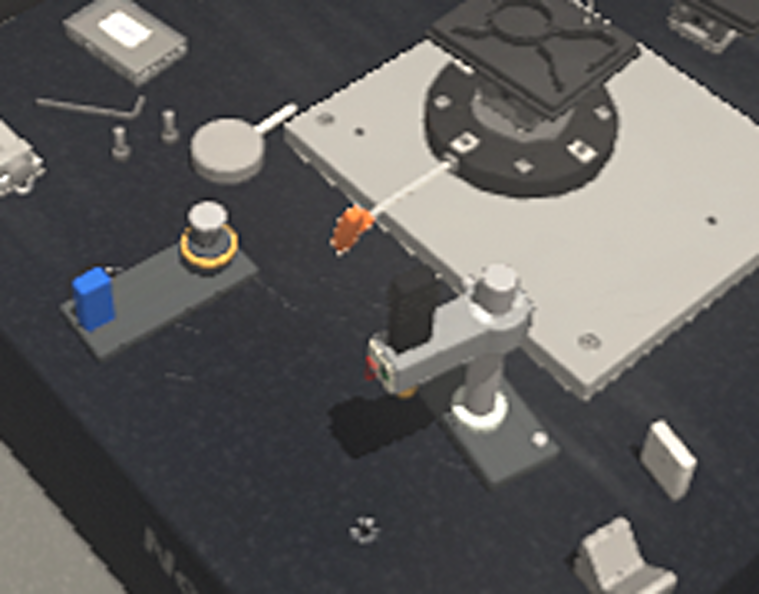

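Run:
```python
from h import *
for n in('top0','scene0'):
  z=load(n); uv,p,c=cloud(z); c=c.astype(int); br=c.sum(1)
  print(n)
  S=(p[:,0]>.45)&(p[:,0]<.72)&(p[:,1]>-.32)&(p[:,1]<-.12)
  def show(nm,m):
    q=p[m]
    if len(q)>4:
      r=cv2.minAreaRect(q[:,:2].astype(np.float32)); print(' ',nm,len(q),q.mean(0).round(4),'z',q[:,2].min().round(3),'rect',np.round(r[0],4),np.round(r[1],4),round(r[2],1))
  show('handle top',S&(p[:,2]>.192)&(p[:,2]<.21))
  show('col top',S&(p[:,2]>.153)&(p[:,2]<.168))
  show('carr top',S&(p[:,2]>.133)&(p[:,2]<.147))
  show('base top',S&(p[:,2]>.011)&(p[:,2]<.021))
  J=(p[:,0]>.4)&(p[:,0]<.62)&(p[:,1]>-.06)&(p[:,1]<.06)
  show('slab',J&(p[:,2]>.007)&(p[:,2]<.017))
  sp=J&(p[:,0]>.5)&(p[:,2]>.04); show('spindle',sp); print(np.percentile(p[sp][:,2],[5,50,95]).round(4))
  show('table',(abs(p[:,0]-.45)<.02)&(abs(p[:,1]+.1)<.02)); m=(abs(p[:,0]-.45)<.02)&(abs(p[:,1]+.1)<.02); print(p[m].mean(0).round(4))
  O=(p[:,0]>.58)&(p[:,0]<.68)&(p[:,1]>-.1)&(p[:,1]<-.02)&(c[:,0]>c[:,2]+60)
  show('orange',O); print(p[O].min(0).round(3),p[O].max(0).round(3))
```

```text
top0
  handle top 64 [ 0.5316 -0.2155  0.195 ] z 0.193 rect [ 0.532  -0.2158] [0.0125 0.0254] 80.4
  col top 81 [ 0.582  -0.2253  0.159 ] z 0.153 rect [ 0.5613 -0.2199] [0.021  0.0845] 74.9
  carr top 271 [ 0.567  -0.2201  0.1353] z 0.133 rect [ 0.5633 -0.2234] [0.0387 0.0983] 81.5
  base top 1078 [ 0.6593 -0.2006  0.0177] z 0.011 rect [ 0.642  -0.2184] [0.198  0.1552] 88.8
  slab 815 [ 0.4933 -0.0037  0.0114] z 0.007 rect [0.526 0.001] [0.2024 0.0863] 11.3
  spindle 77 [ 0.5374 -0.0092  0.0604] z 0.057 rect [ 0.5371 -0.0102] [0.0232 0.0236] 89.5
[0.0574 0.0607 0.0629]
  table 221 [ 0.4509 -0.0996 -0.0008] z -0.007 rect [ 0.451  -0.0993] [0.0381 0.0377] 88.8
[ 0.4509 -0.0996 -0.0008]
  orange 62 [ 0.6234 -0.0659  0.0454] z 0.022 rect [ 0.6259 -0.0657] [0.0186 0.0267] 89.4
[ 0.613 -0.075  0.022] [ 0.639 -0.056  0.063]
scene0
  handle top 90 [ 0.5307 -0.2163  0.1965] z 0.192 rect [ 0.5313 -0.216 ] [0.0138 0.0266] 73.1
  col top 160 [ 0.5659 -0.225   0.16  ] z 0.153 rect [ 0.5604 -0.2234] [0.0204 0.0864] 80.5
  carr top 495 [ 0.5609 -0.2257  0.1367] z 0.133 rect [ 0.5618 -0.2238] [0.0399 0.1028] 83.1
  base top 958 [ 0.6246 -0.2303  0.0174] z 0.011 rect [ 0.6426 -0.219 ] [0.2002 0.1559] 87.5
  slab 835 [ 0.4921 -0.0087  0.0129] z 0.007 rect [0.5274 0.0123] [0.1116 0.1959] 81.2
  spindle 107 [ 0.5361 -0.0099  0.0582] z 0.04 rect [ 0.5368 -0.0073] [0.0254 0.0248] 65.9
[0.0411 0.0616 0.0648]
  table 287 [ 0.4508 -0.0993 -0.0504] z -0.789 rect [ 0.4501 -0.1   ] [0.0392 0.0398] 0.5
[ 0.4508 -0.0993 -0.0504]
  orange 107 [ 0.6224 -0.0669  0.0394] z 0.001 rect [ 0.6386 -0.0569] [0.0627 0.0251] 25.2
[ 0.612 -0.076  0.001] [ 0.662 -0.032  0.061]
```

Run:
```python
from h import *
T=eyes.camera_params('wrist')['camera_from_world']; print('wristcam',(-T[:3,:3].T@T[:3,3]).round(3),T[:3,:3].round(2))
for n in('top0','scene0'):
  z=load(n); uv,p,c=cloud(z); c=c.astype(int); S=(p[:,1]>-.27)&(p[:,1]<-.17)
  m=S&(p[:,2]>.154)&(p[:,2]<.168)&(p[:,0]>.57); r=cv2.minEnclosingCircle(p[m][:,:2].astype(np.float32)); print(n,'col',m.sum(),np.round(r[0],4),r[1],p[m].mean(0).round(4))
  m=S&(p[:,2]>.13)&(p[:,2]<.142)&(p[:,0]<.57)&(c.sum(1)>250)
  for xa in(.512,.53,.55): 
    q=p[m&(abs(p[:,0]-xa)<.008)]; print('  carr y',xa,len(q),q[:,1].min().round(4) if len(q) else '',q[:,1].max().round(4) if len(q) else '')
  m=(p[:,0]>.4)&(p[:,0]<.5)&(p[:,1]<-.08)&(p[:,1]>-.29)&(p[:,2]<.05)&(p[:,2]>-.03)
  br=m&(c.sum(1)>230); print('  scratch',br.sum(),p[br][:,:].round(3)[:12].tolist())
  print('  ring', p[(p[:,0]>.4)&(p[:,0]<.52)&(p[:,1]<-.25)&(p[:,1]>-.4)&(p[:,2]>.015)&(p[:,2]<.03)].mean(0).round(3))
```

```text
wristcam [0.064 0.626 0.374] [[ 0.22  0.98 -0.  ]
 [-0.93  0.21 -0.3 ]
 [-0.29  0.07  0.95]]
top0 col 65 [ 0.5921 -0.2283] 0.010765659622848034 [ 0.5925 -0.2283  0.1587]
  carr y 0.512 35 -0.2279 -0.1991
  carr y 0.53 12 -0.2064 -0.2035
  carr y 0.55 51 -0.2339 -0.2042
  scratch 11 [[0.491, -0.239, -0.0], [0.489, -0.239, -0.003], [0.486, -0.245, -0.002], [0.481, -0.233, 0.002], [0.478, -0.236, -0.002], [0.478, -0.239, -0.002], [0.478, -0.242, -0.003], [0.478, -0.244, -0.001], [0.475, -0.242, -0.003], [0.475, -0.244, 0.001], [0.472, -0.244, 0.0]]
  ring [ 0.462 -0.36   0.021]
scene0 col 90 [ 0.5923 -0.2284] 0.011188681237399578 [ 0.591  -0.2286  0.1602]
  carr y 0.512 66 -0.2282 -0.1989
  carr y 0.53 49 -0.2335 -0.1994
  carr y 0.55 69 -0.2366 -0.2109
  scratch 38 [[0.485, -0.23, 0.001], [0.488, -0.231, -0.001], [0.489, -0.233, 0.001], [0.49, -0.235, 0.001], [0.492, -0.236, 0.0], [0.493, -0.238, 0.002], [0.485, -0.234, 0.001], [0.487, -0.235, 0.0], [0.489, -0.236, -0.0], [0.491, -0.237, -0.0], [0.488, -0.237, -0.001], [0.489, -0.239, -0.001]]
  ring [ 0.461 -0.362  0.022]
```

>>> jog_arm(moves=[[[-0.031,-0.038,0],[0,0,0],1],[[-0.031,-0.038,0],[0,0,0],1],[[-0.031,-0.038,0],[0,0,0],1],[[-0.031,-0.038,0],[0,0,0],1],[[-0.031,-0.038,0],[0,0,0],1],[[-0.031,-0.038,0],[0,0,0],1],[[-0.031,-0.038,0],[0,0,0],1],[[-0.031,-0.038,0],[0,0,0],1],[[-0.031,-0.038,0],[0,0,0],1],[[-0.031,-0.038,0],[0,0,0],1],[[-0.031,-0.038,0.0],[0,0,0],1],[[-0.031,-0.038,0.0],[0,0,0],1],[[-0.031,-0.038,0.0],[0,0,0],1],[[-0.028,-0.035,0.0],[0,0,-8.2],1],[[0,0,0],[0,0,0],1]])

```text
clock: 1.6
tcp_pos: [0.4435, -0.0095, 0.2308]
orientation: [0.045, 0.999, -0.001, 0.0]
ft_force: [-1.1, -0.1, -0.1]
finger_gap: 1.004
finger_force: 0.0
```

Run:
```python
from h import *
o=arm.get_obs(); print(o['tcp_pos'].round(4),o['orientation'].round(4),o['qd'].round(3))
for n in('wrist','top'):
  snap(n,n+'1'); z=load(n+'1'); uv,p,c=cloud(z); c=c.astype(int)
  b=(c[:,2]>c[:,0]+60)&(c[:,2]>c[:,1]+30)&(p[:,2]<.1)&(p[:,2]>.053)&(p[:,0]<.6)
  q=p[b]; 
  if len(q)>5: print(n,'blue',len(q),cv2.minAreaRect(q[:,:2].astype(np.float32)),q.mean(0).round(4))
  s=(p[:,0]>.5)&(p[:,0]<.58)&(abs(p[:,1]+.01)<.03)&(p[:,2]>.05)&(p[:,2]<.075)
  q=p[s]
  if len(q)>5: print('sp',len(q),cv2.minEnclosingCircle(q[:,:2].astype(np.float32)),np.median(q,0).round(4))
  q=p[(p[:,0]>.47)&(p[:,0]<.51)&(abs(p[:,1]+.004)<.025)&(p[:,2]<.03)]
  if len(q): print('slab z',np.median(q[:,2]))
```

```text
[ 0.4435 -0.0095  0.2308] [ 4.54e-02  9.99e-01 -1.50e-03  5.00e-04] [-0.116 -0.021 -0.069  0.061 -0.061 -0.022 -0.155]
wrist blue 332 ((0.44437146186828613, -0.00035480689257383347), (0.014659162610769272, 0.02382982335984707), 85.04658508300781) [ 4.436e-01 -4.000e-04  5.870e-02]
sp 386 ((0.5389943718910217, -0.007744748145341873), 0.013052542693912983) [ 0.538  -0.0076  0.0622]
slab z 0.01320613684061675
sp 32 ((0.5384780764579773, -0.011491144075989723), 0.011595931835472584) [ 0.5409 -0.0143  0.0607]
slab z 0.010736385178514052
```

View pics/wrist1.png

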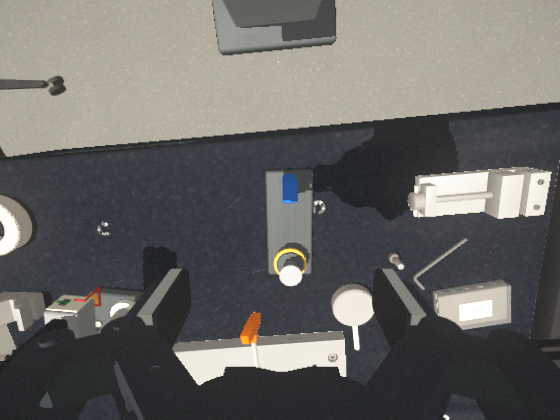

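>>> jog_arm(moves=[[[0,0.008,0.04],[0,0,0],1],[[0,0,0.04],[0,0,0],1],[[0,0,0.03],[0,0,0],1],[[0,0,0],[0,0,0],1],[[0,0,0],[0,0,0],1]])

```text
clock: 2.2
tcp_pos: [0.4417, 0.0079, 0.1216]
orientation: [0.039, 0.999, 0.0, -0.001]
ft_force: [0.3, -0.1, -0.5]
finger_gap: 1.003
finger_force: 0.0
```

Run:
```python
from h import *
for n in('wrist',):
  o=arm.get_obs(); print(o['tcp_pos'].round(4),o['orientation'].round(4),abs(o['qd']).max().round(3))
  snap(n,n+'2'); z=load(n+'2'); uv,p,c=cloud(z); c=c.astype(int)
  b=(c[:,2]>c[:,0]+60)&(c[:,2]>c[:,1]+30)&(p[:,2]<.1)&(p[:,2]>.053)&(p[:,0]<.6)
  q=p[b]; 
  if len(q)>5: print(n,'blue',len(q),cv2.minAreaRect(q[:,:2].astype(np.float32)),q.mean(0).round(4))
  s=(p[:,0]>.5)&(p[:,0]<.58)&(abs(p[:,1]+.01)<.03)&(p[:,2]>.05)&(p[:,2]<.075)
  q=p[s]
  if len(q)>5: print('sp',len(q),cv2.minEnclosingCircle(q[:,:2].astype(np.float32)),np.median(q,0).round(4))
```

```text
[0.4417 0.0079 0.1216] [ 3.850e-02  9.993e-01  1.000e-04 -6.000e-04] 0.037
wrist blue 690 ((0.4437408149242401, -0.00044752564281225204), (0.015754269436001778, 0.02352154068648815), 85.52027893066406) [ 4.426e-01 -1.000e-04  5.850e-02]
sp 781 ((0.5383243560791016, -0.007383779156953096), 0.013223342597484589) [ 0.5364 -0.0073  0.062 ]
```

>>> jog_arm(moves=[[[-0.002,-0.0085,0.02],[0,0,0],1],[[0,0,0.04],[0,0,0],1],[[0,0,0.03],[0,0,0],1],[[0,0,0.01],[0,0,0],1],[[0,0,0],[0,0,0],1],[[0,0,0],[0,0,0],1]])

```text
clock: 2.85
tcp_pos: [0.4468, -0.002, 0.0269]
orientation: [0.04, 0.999, 0.0, -0.0]
ft_force: [0.3, -0.5, 0.2]
finger_gap: 1.002
finger_force: 0.0
```

>>> jog_arm(moves=[[[0,0,0],[0,0,0],-1],[[0,0,0],[0,0,0],-1],[[0,0,0],[0,0,0],-1],[[0,0,0],[0,0,0],-1],[[0,0,0],[0,0,0],-1],[[0,0,0],[0,0,0],-1],[[0,0,0],[0,0,0],-1],[[0,0,0],[0,0,0],-1]], force=50)

```text
clock: 3.65
tcp_pos: [0.4456, -0.002, 0.0258]
orientation: [0.04, 0.999, 0.0, -0.002]
ft_force: [0.6, 0.6, 5.5]
finger_gap: 0.173
finger_force: 49.7
```

>>> jog_arm(moves=[[[-0.001,-0.007,0],[0,0,0],-1],[[-0.001,-0.014,0],[0,0,0],-1],[[-0.001,-0.014,0],[0,0,0],-1],[[-0.001,-0.014,0],[0,0,0],-1],[[-0.001,-0.014,0],[0,0,0],-1],[[-0.001,-0.014,0],[0,0,0],-1],[[-0.001,-0.014,0],[0,0,0],-1],[[-0.001,-0.014,0],[0,0,0],-1],[[-0.001,-0.014,0],[0,0,0],-1],[[-0.001,-0.014,0],[0,0,0],-1],[[-0.001,-0.014,0],[0,0,0],-1],[[0,-0.014,0],[0,0,0],-1],[[0,-0.014,0],[0,0,0],-1],[[0,-0.014,0],[0,0,0],-1],[[0,-0.007,0],[0,0,2.2],-1],[[0,0,0],[0,0,2.2],-1],[[0,0,0],[0,0,2],-1],[[0,0,0],[0,0,0],-1],[[0,0,0],[0,0,0],-1],[[0,0,0],[0,0,0],-1]])

```text
clock: 5.65
tcp_pos: [0.4414, -0.1981, 0.0258]
orientation: [0.096, 0.995, -0.0, -0.002]
ft_force: [0.8, 0.7, 5.8]
finger_gap: 0.178
finger_force: 49.7
```

```bash
cat > m.py <<'E'
from h import *
import sys
# usage: m.py tag : stand/jack measurements from wrist, top, scene
for n in sys.argv[2:]:
  o=arm.get_obs(); print(n,o['tcp_pos'].round(4),o['orientation'].round(4),o['ft_force'].round(1))
  f=n+sys.argv[1]; snap(n,f); z=load(f); uv,p,c=cloud(z); c=c.astype(int)
  def rect(nm,m):
    if m.sum()>8: r=cv2.minAreaRect(p[m][:,:2].astype(np.float32)); print('  ',nm,m.sum(),np.round(r[0],4),np.round(r[1],4),round(r[2],1),'z',np.median(p[m][:,2]).round(4))
  def circ(nm,m):
    if m.sum()>8: r=cv2.minEnclosingCircle(p[m][:,:2].astype(np.float32)); print('  ',nm,m.sum(),np.round(r[0],4),round(r[1],4),'z',np.median(p[m][:,2]).round(4))
  S=(p[:,1]>-.28)&(p[:,1]<-.16)&(p[:,0]>.39)&(p[:,0]<.62)
  rect('handle',S&(p[:,2]>.150)&(p[:,2]<.21)&(p[:,0]<.56)&(c.sum(1)<200))
  circ('col',S&(p[:,2]>.154)&(p[:,2]<.166)&(p[:,0]>.575))
  rect('blue',S&(c[:,2]>c[:,0]+60)&(c[:,2]>c[:,1]+30)&(p[:,2]>.053)&(p[:,2]<.07)&(p[:,0]<.5))
  circ('spindle',S&(p[:,2]>.057)&(p[:,2]<.068)&(p[:,0]>.5)&(p[:,0]<.58)&(c.max(1)-c.min(1)<40))
  br=(c[:,0]>c[:,2]*1.6)&(c[:,0]>c[:,1]*1.1)&(c[:,0]>90)&S&(p[:,2]>.06)&(p[:,2]<.11); circ('foot(brass)',br)
E
python3 m.py 3 wrist scene
```

```text
wrist [ 0.4414 -0.1981  0.0258] [ 9.590e-02  9.954e-01 -3.000e-04 -1.600e-03] [0.8 0.7 5.8]
   blue 2014 [ 0.4397 -0.1974] [0.0158 0.0246] 78.7 z 0.0586
scene [ 0.4414 -0.1981  0.0258] [ 9.590e-02  9.954e-01 -3.000e-04 -1.600e-03] [1.  0.9 5.4]
   handle 939 [ 0.4712 -0.2186] [0.0531 0.1444] 74.8 z 0.1829
   col 94 [ 0.5925 -0.229 ] 0.0117 z 0.1605
   blue 17 [ 0.4293 -0.1963] [0.0116 0.0041] 51.1 z 0.0585
   spindle 106 [ 0.5315 -0.2147] 0.0138 z 0.0624
   foot(brass) 11 [ 0.5258 -0.2104] 0.0145 z 0.0907
```

Run:
```python
import cv2,numpy as np
a=cv2.imread('pics/wrist3.png'); b=cv2.resize(cv2.imread('pics/scene3.png')[220:330,210:370],None,fx=3,fy=3)
o=np.zeros((600,800,3),np.uint8); w=cv2.resize(a,(360,270)); o[:270,:360]=w; o[270:600,:480]=b; cv2.imwrite('pics/c3.png',o)
```

```text
(no output)
```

View pics/c3.png

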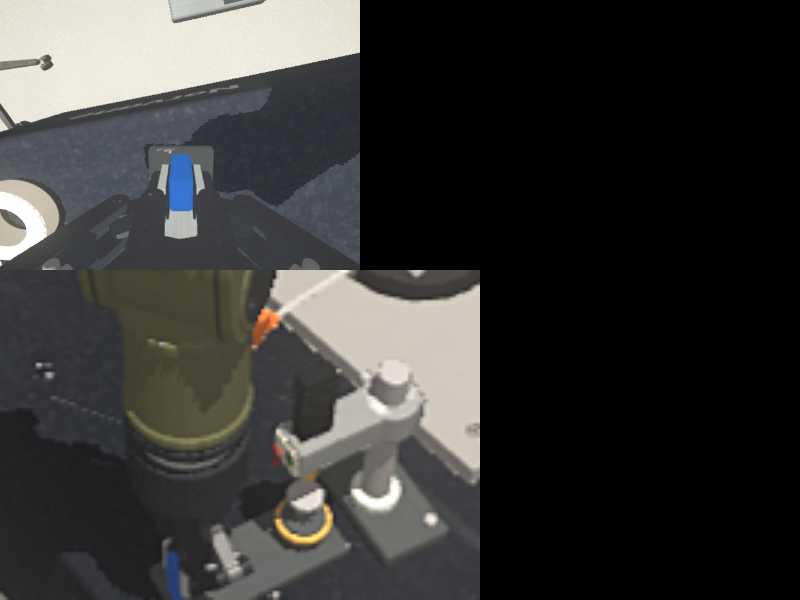

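>>> jog_arm(moves=[[[0,-0.001,0],[0,0,0],-1],[[0,0,0],[0,0,0],-1],[[0,0,0],[0,0,0],0.2],[[0,0,0],[0,0,0],0.2],[[0,0,0],[0,0,0],0.2],[[0,0,0],[0,0,0],0.2],[[0,0,-0.02],[0,0,0],0.2],[[0,0,-0.04],[0,0,0],0.2],[[0,0,-0.05],[0,0,0],0.2],[[0,0,-0.05],[0,0,0],0.2],[[0,0,-0.05],[0,0,0],0.2],[[0,0,-0.03],[0,0,0],0.2],[[0,0,0],[0,0,0],0.2],[[0,0,0],[0,0,0],0.2],[[0,0,0],[0,0,0],0.2]])

```text
clock: 7.25
tcp_pos: [0.4404, -0.1996, 0.2643]
orientation: [0.096, 0.995, -0.0, -0.004]
ft_force: [-0.3, -0.8, 0.1]
finger_gap: 0.605
finger_force: 0.0
```

```bash
python3 m.py 4 wrist scene top
```

```text
wrist [ 0.4404 -0.1996  0.2643] [ 9.560e-02  9.954e-01 -1.000e-04 -3.600e-03] [-0.3 -0.8  0.1]
   handle 609 [ 0.5319 -0.2146] [0.0134 0.0257] 79.9 z 0.1831
   col 353 [ 0.5926 -0.227 ] 0.011 z 0.1606
   blue 274 [ 0.4401 -0.1977] [0.015  0.0236] 79.4 z 0.0587
   spindle 254 [ 0.5327 -0.2149] 0.0128 z 0.0622
   foot(brass) 15 [ 0.5272 -0.2012] 0.0123 z 0.0998
scene [ 0.4405 -0.1995  0.2641] [ 0.0955  0.9954  0.     -0.0037] [ 0.2 -0.7 -1. ]
   handle 284 [ 0.5313 -0.2158] [0.0152 0.027 ] 74.2 z 0.1825
   col 92 [ 0.5919 -0.2274] 0.012 z 0.1605
   blue 89 [ 0.4389 -0.1984] [0.016  0.0244] 77.2 z 0.0584
   spindle 104 [ 0.5313 -0.2163] 0.0131 z 0.0622
   foot(brass) 11 [ 0.5262 -0.21  ] 0.0145 z 0.0912
top [ 0.4407 -0.1994  0.2642] [ 9.540e-02  9.954e-01  1.000e-04 -3.600e-03] [ 0.7 -0.3  0.1]
   handle 64 [ 0.5304 -0.2154] [0.0146 0.0235] 80.3 z 0.187
   col 68 [ 0.5929 -0.2283] 0.0113 z 0.159
   blue 22 [ 0.4318 -0.196 ] [0.0161 0.0098] 57.6 z 0.0574
```

View pics/wrist4.png

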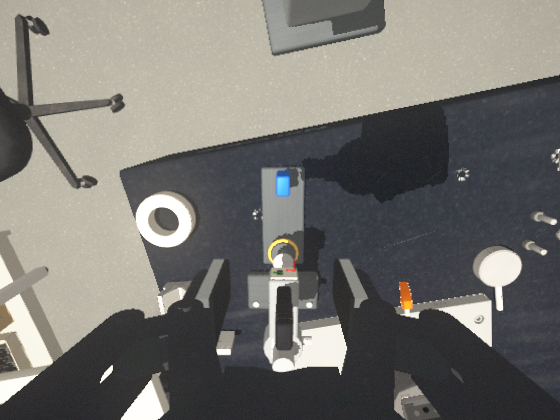

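>>> jog_arm(moves=[[[-0.03,0.0006,0],[0,0,0],0.2],[[-0.03,0.0005,0],[0,0,0],0.2],[[-0.032,0.0005,0],[0,0,0],0.2],[[0,0,0],[0,0,0],0.2],[[0,0,0],[0,0,0],0.2],[[0,0,0.02],[0,0,0],0.2],[[0,0,0.02],[0,0,0],0.2],[[0,0,0.01],[0,0,0],0.2],[[0,0,0],[0,0,0],0.2],[[0,0,0],[0,0,0],0.2],[[0,0,0],[0,0,0],0.2]])

```text
clock: 8.5
tcp_pos: [0.5326, -0.2155, 0.2162]
orientation: [0.096, 0.995, -0.0, -0.001]
ft_force: [-0.4, -0.4, 0.2]
finger_gap: 0.6
finger_force: 0.0
```

```bash
python3 m.py 5 wrist scene
python3 - <<'E'
import cv2,numpy as np
b=cv2.resize(cv2.imread('pics/scene5.png')[200:320,260:390],None,fx=4,fy=4)
w=cv2.imread('pics/wrist5.png'); w=cv2.resize(w,(270,202))
o=np.zeros((480,790,3),np.uint8); o[:,:520]=b; o[:202,520:]=w; cv2.imwrite('pics/c5.png',o)
E
```

```text
wrist [ 0.5326 -0.2155  0.2162] [ 9.550e-02  9.954e-01 -4.000e-04 -1.200e-03] [-0.4 -0.4  0.2]
   handle 1403 [ 0.5319 -0.215 ] [0.0144 0.0246] 77.5 z 0.1961
   col 676 [ 0.5935 -0.227 ] 0.0111 z 0.1608
   blue 463 [ 0.4398 -0.1973] [0.0148 0.0229] 79.1 z 0.0586
   spindle 64 [ 0.5245 -0.2128] 0.0089 z 0.0617
   foot(brass) 16 [ 0.5207 -0.2045] 0.0079 z 0.0968
scene [ 0.5326 -0.2155  0.2162] [ 9.550e-02  9.954e-01 -4.000e-04 -1.200e-03] [-1.   1.   0.5]
   handle 259 [ 0.5315 -0.2159] [0.0163 0.0271] 75.5 z 0.1788
   col 92 [ 0.5923 -0.2282] 0.0113 z 0.1607
   blue 87 [ 0.4387 -0.1979] [0.0157 0.0249] 82.8 z 0.0585
   spindle 104 [ 0.5308 -0.2158] 0.0133 z 0.0622
   foot(brass) 11 [ 0.5257 -0.2105] 0.0145 z 0.0911
```

View pics/c5.png

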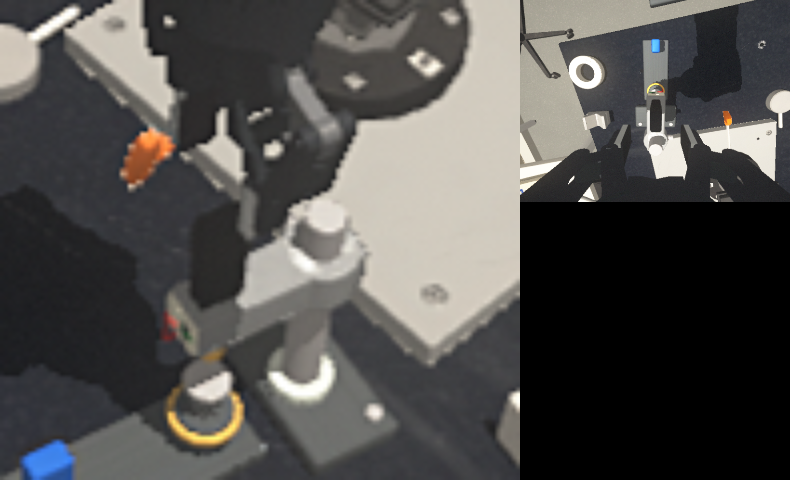

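>>> jog_arm(moves=[[[0.001,0,0.02],[0,0,0],0.2],[[0,0,0.02],[0,0,0],0.2],[[0,0,0.015],[0,0,0],0.2],[[0,0,0],[0,0,0],0.2],[[0,0,0],[0,0,0],0.2],[[0,0,0],[0,0,0],-1],[[0,0,0],[0,0,0],-1],[[0,0,0],[0,0,0],-1],[[0,0,0],[0,0,0],-1],[[0,0,0],[0,0,0],-1],[[0,0,0],[0,0,0],-1],[[0,0,0],[0,0,0],-1]], force=50)

```text
clock: 9.8
tcp_pos: [0.5314, -0.2152, 0.161]
orientation: [0.096, 0.995, -0.0, -0.001]
ft_force: [-1.0, 1.1, 6.6]
finger_gap: 0.16
finger_force: 50.7
```

>>> jog_arm(moves=[[[0,0,0.003],[0,0,0],-1],[[0,0,0.003],[0,0,0],-1],[[0,0,0.003],[0,0,0],-1],[[0,0,0.003],[0,0,0],-1],[[0,0,0.003],[0,0,0],-1],[[0,0,0.003],[0,0,0],-1],[[0,0,0],[0,0,0],-1],[[0,0,0],[0,0,0],-1]])

```text
clock: 10.6
tcp_pos: [0.5314, -0.2152, 0.1425]
orientation: [0.096, 0.995, -0.0, -0.001]
ft_force: [1.7, 0.4, 2.4]
finger_gap: 0.158
finger_force: 50.3
```

```bash
python3 m.py 6 scene wrist
python3 - <<'E'
import cv2,numpy as np
b=cv2.resize(cv2.imread('pics/scene6.png')[240:320,270:370],None,fx=5,fy=5,interpolation=cv2.INTER_CUBIC)
w=cv2.imread('pics/wrist6.png'); w=cv2.resize(w,(280,210))
o=np.zeros((400,790,3),np.uint8); o[:,:500]=b; o[:210,510:]=w; cv2.imwrite('pics/c6.png',o)
E
```

```text
scene [ 0.5314 -0.2152  0.1425] [ 9.570e-02  9.954e-01 -2.000e-04 -1.400e-03] [1.7 0.4 2.4]
   handle 318 [ 0.527  -0.2152] [0.087 0.029] 87.1 z 0.1939
   col 86 [ 0.5924 -0.2282] 0.0111 z 0.1603
   blue 89 [ 0.4388 -0.1983] [0.0159 0.0244] 81.6 z 0.0585
   spindle 63 [ 0.5314 -0.2157] 0.0127 z 0.0622
   foot(brass) 18 [ 0.5256 -0.2095] 0.0152 z 0.0745
wrist [ 0.5314 -0.2152  0.1425] [ 9.570e-02  9.954e-01 -2.000e-04 -1.400e-03] [0.4 0.6 2.8]
   handle 16790 [ 0.5297 -0.2145] [0.0991 0.0311] 79.0 z 0.1981
   blue 837 [ 0.4397 -0.1973] [0.0157 0.0232] 79.5 z 0.0586
   spindle 64 [ 0.5238 -0.213 ] 0.0081 z 0.0615
   foot(brass) 69 [ 0.5154 -0.2036] 0.0057 z 0.0991
```

View pics/c6.png

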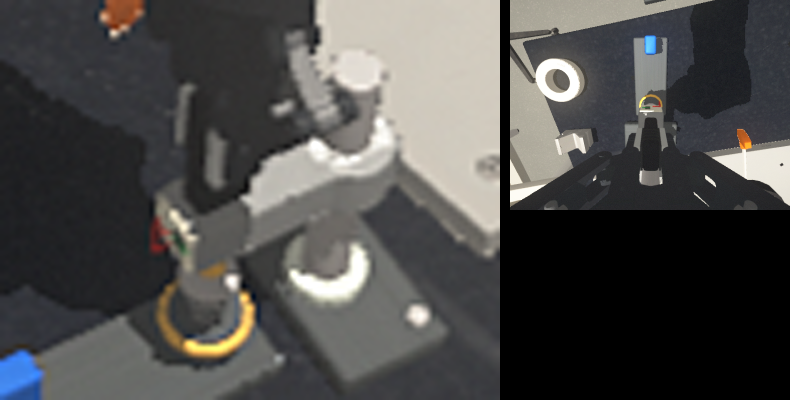

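>>> jog_arm(moves=[[[0,0,0.001],[0,0,0],-1],[[0,0,0.001],[0,0,0],-1],[[0,0,0.0005],[0,0,0],-1]])

```text
clock: 11.0
tcp_pos: [0.5314, -0.2152, 0.1402]
orientation: [0.096, 0.995, -0.0, -0.001]
ft_force: [-0.1, 0.5, 5.7]
finger_gap: 0.157
finger_force: 50.8
```

>>> jog_arm(moves=[[[0,0,0.0005],[0,0,0],-1]])

```text
clock: 11.1
tcp_pos: [0.5314, -0.2152, 0.1398]
orientation: [0.096, 0.995, -0.0, -0.001]
ft_force: [0.0, 0.7, 5.5]
finger_gap: 0.157
finger_force: 50.8
```

>>> jog_arm(moves=[[[0,0,0.0005],[0,0,0],-1]])

```text
clock: 11.2
tcp_pos: [0.5314, -0.2152, 0.1393]
orientation: [0.096, 0.995, -0.0, -0.001]
ft_force: [0.4, 0.6, 6.6]
finger_gap: 0.162
finger_force: 50.8
```

>>> jog_arm(moves=[[[0,0,0.0005],[0,0,0],-1]])

```text
clock: 11.3
tcp_pos: [0.5314, -0.2152, 0.1388]
orientation: [0.096, 0.995, -0.0, -0.001]
ft_force: [0.3, 1.4, 5.9]
finger_gap: 0.156
finger_force: 50.8
```

>>> jog_arm(moves=[[[0,0,0.0005],[0,0,0],-1]])

```text
clock: 11.4
tcp_pos: [0.5314, -0.2152, 0.1383]
orientation: [0.096, 0.995, -0.0, -0.001]
ft_force: [0.9, 1.2, 6.8]
finger_gap: 0.158
finger_force: 50.8
```

>>> jog_arm(moves=[[[0,0,0.0005],[0,0,0],-1]])

```text
clock: 11.5
tcp_pos: [0.5314, -0.2152, 0.1378]
orientation: [0.096, 0.995, -0.0, -0.001]
ft_force: [0.7, 0.5, 5.5]
finger_gap: 0.155
finger_force: 50.8
```

>>> jog_arm(moves=[[[0,0,0.0005],[0,0,0],-1]])

```text
clock: 11.6
tcp_pos: [0.5315, -0.2152, 0.1373]
orientation: [0.096, 0.995, -0.0, -0.001]
ft_force: [0.5, 0.5, 6.7]
finger_gap: 0.154
finger_force: 50.8
```

>>> jog_arm(moves=[[[0,0,0.0005],[0,0,0],-1]])

```text
clock: 11.7
tcp_pos: [0.5314, -0.2152, 0.1371]
orientation: [0.096, 0.995, -0.0, -0.001]
ft_force: [0.0, 1.0, 9.3]
finger_gap: 0.155
finger_force: 51.3
```

>>> jog_arm(moves=[[[0,0,0.0005],[0,0,0],-1]])

```text
clock: 11.8
tcp_pos: [0.5314, -0.2152, 0.1367]
orientation: [0.096, 0.995, -0.0, -0.001]
ft_force: [-1.8, 1.1, 9.5]
finger_gap: 0.156
finger_force: 51.4
```

>>> jog_arm(moves=[[[0,0,0.0005],[0,0,0],-1]])

```text
clock: 11.9
tcp_pos: [0.5314, -0.2152, 0.1363]
orientation: [0.096, 0.995, -0.0, -0.001]
ft_force: [-0.7, 1.0, 10.7]
finger_gap: 0.159
finger_force: 51.4
```

>>> jog_arm(moves=[[[0,0,0.0005],[0,0,0],-1]])

```text
clock: 12.0
tcp_pos: [0.5314, -0.2152, 0.1358]
orientation: [0.096, 0.995, -0.0, -0.001]
ft_force: [-0.7, 1.3, 10.9]
finger_gap: 0.157
finger_force: 51.5
```

```bash
python3 m.py 7 scene wrist
python3 - <<'E'
import cv2,numpy as np
o=np.zeros((590,790,3),np.uint8)
b=cv2.resize(cv2.imread('pics/scene7.png')[255:320,280:345],None,fx=6,fy=6,interpolation=cv2.INTER_CUBIC); o[:390,:390]=b
w=cv2.imread('pics/wrist7.png')[160:250,220:320]; w=cv2.resize(w,None,fx=3.9,fy=3.9,interpolation=cv2.INTER_CUBIC)
o[:351,400:790]=w
cv2.imwrite('pics/c7.png',o[:400])
E
```

```text
scene [ 0.5314 -0.2152  0.1358] [ 9.570e-02  9.954e-01 -4.000e-04 -1.200e-03] [-0.7  1.3 10.9]
   handle 366 [ 0.5257 -0.2117] [0.1025 0.0282] 87.1 z 0.1904
   col 92 [ 0.5923 -0.2278] 0.0115 z 0.1608
   blue 92 [ 0.4383 -0.1984] [0.0165 0.0238] 78.5 z 0.0587
   spindle 49 [ 0.5308 -0.2165] 0.0125 z 0.0627
   foot(brass) 19 [ 0.5249 -0.2102] 0.0151 z 0.0731
wrist [ 0.5314 -0.2152  0.1358] [ 9.560e-02  9.954e-01 -4.000e-04 -1.200e-03] [-1.3  0.9  9.9]
   handle 22155 [ 0.5298 -0.2146] [0.1068 0.0329] 78.7 z 0.1939
   blue 904 [ 0.4397 -0.1975] [0.0155 0.0236] 79.4 z 0.0586
   spindle 20 [ 0.5215 -0.2126] 0.0041 z 0.0605
   foot(brass) 81 [ 0.5171 -0.2034] 0.0062 z 0.0906
```

View pics/c7.png

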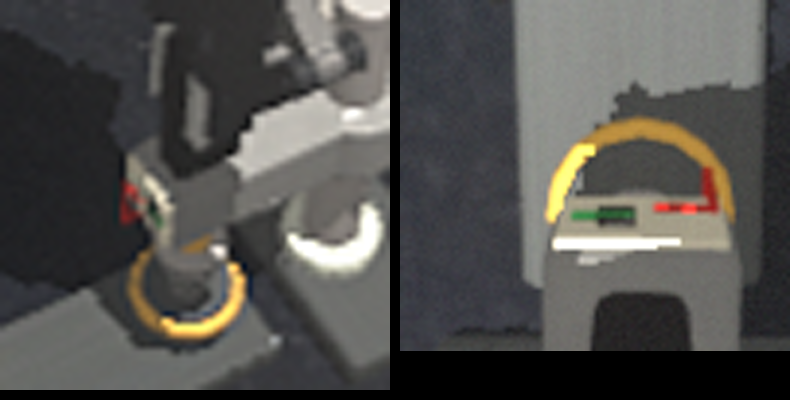

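>>> jog_arm(moves=[[[0,0,0.0005],[0,0,0],-1],[[0,0,0.0005],[0,0,0],-1],[[0,0,0.0005],[0,0,0],-1],[[0,0,0.0005],[0,0,0],-1],[[0,0,0.0004],[0,0,0],-1],[[0,0,0],[0,0,0],-1],[[0,0,0],[0,0,0],-1],[[0,0,0],[0,0,0],-1]])

```text
clock: 12.9
tcp_pos: [0.5315, -0.2152, 0.1336]
orientation: [0.096, 0.995, -0.0, -0.001]
ft_force: [-0.7, 0.7, 11.5]
finger_gap: 0.155
finger_force: 51.6
```

```bash
cat > ptr.py <<'E'
from h import *
import sys
def pt(f):
  # crop rows of red bar and green band in wrist image, left of the red riser
  im=load(f)['im'].astype(int); r,g,b=im[...,0],im[...,1],im[...,2]
  R=(r>g+70)&(r>b+70); G=(g>r+30)&(g>b+20)
  for nm,m in(('red',R),('green',G)):
    m=m.copy(); m[:150]=0; m[260:]=0; m[:,:230]=0; m[:,330:]=0
    v,u=np.nonzero(m); print(f,nm,len(v),[(int(x),v[u==x].mean().round(2),int((u==x).sum())) for x in np.unique(u)])
for f in sys.argv[1:]:
  if f=='new': snap('wrist',sys.argv[2]); continue
  pt(f)
E
python3 - <<'E'
from h import *
snap('wrist','wrist8')
o=arm.get_obs();print(o['tcp_pos'].round(4),o['ft_force'].round(1))
E
python3 ptr.py wrist7 wrist8
```

```text
[ 0.5315 -0.2152  0.1336] [-0.8  0.2 11.1]
wrist7 red 56 [(285, np.float64(212.5), 2), (286, np.float64(212.5), 2), (287, np.float64(212.5), 2), (288, np.float64(212.5), 2), (289, np.float64(212.5), 2), (290, np.float64(212.5), 2), (291, np.float64(212.5), 2), (292, np.float64(213.0), 3), (293, np.float64(213.0), 3), (294, np.float64(213.0), 3), (295, np.float64(213.0), 3), (296, np.float64(213.0), 1), (297, np.float64(213.0), 1), (298, np.float64(207.22), 9), (299, np.float64(208.0), 11), (300, np.float64(210.0), 7), (301, np.float64(213.0), 1)]
wrist7 green 32 [(264, np.float64(214.5), 2), (265, np.float64(214.5), 2), (266, np.float64(214.5), 2), (267, np.float64(214.5), 2), (268, np.float64(214.5), 2), (269, np.float64(214.5), 2), (270, np.float64(214.5), 2), (271, np.float64(214.5), 2), (272, np.float64(214.5), 2), (273, np.float64(214.5), 2), (274, np.float64(214.5), 2), (275, np.float64(214.5), 2), (276, np.float64(214.5), 2), (277, np.float64(214.5), 2), (278, np.float64(214.5), 2), (279, np.float64(214.5), 2)]
wrist8 red 50 [(285, np.float64(213.5), 2), (286, np.float64(213.5
[... 224 characters left out ...]
64(214.0), 1), (295, np.float64(214.0), 1), (296, np.float64(214.0), 1), (297, np.float64(214.0), 1), (298, np.float64(207.88), 8), (299, np.float64(209.0), 11), (300, np.float64(211.0), 9), (301, np.float64(213.5), 2)]
wrist8 green 27 [(264, np.float64(214.5), 2), (265, np.float64(214.5), 2), (266, np.float64(214.5), 2), (267, np.float64(214.5), 2), (268, np.float64(214.5), 2), (269, np.float64(214.5), 2), (270, np.float64(214.5), 2), (271, np.float64(214.0), 1), (272, np.float64(214.0), 1), (273, np.float64(214.0), 1), (274, np.float64(214.5), 2), (275, np.float64(214.5), 2), (276, np.float64(214.0), 1), (277, np.float64(214.0), 1), (278, np.float64(214.5), 2), (279, np.float64(214.5), 2)]
```

>>> jog_arm(moves=[[[0,0,0.0004],[0,0,0],-1],[[0,0,0],[0,0,0],-1],[[0,0,0],[0,0,0],-1]])

```text
clock: 13.25
tcp_pos: [0.5314, -0.2152, 0.1333]
orientation: [0.096, 0.995, -0.0, -0.001]
ft_force: [-0.8, 0.6, 11.7]
finger_gap: 0.155
finger_force: 51.7
```

>>> jog_arm(moves=[[[0,0,0],[0,0,0],0.1],[[0,0,0],[0,0,0],0.1],[[0,0,0],[0,0,0],0.1],[[0,0,0],[0,0,0],0.1],[[0,0,-0.02],[0,0,0],0.1],[[0,0,-0.04],[0,0,0],0.1],[[0,0,-0.04],[0,0,0],0.1],[[0,0,0],[0,0,0],0.1],[[0,0,0],[0,0,0],0.1],[[0,0,0],[0,0,0],0.1]])

```text
clock: 14.25
tcp_pos: [0.5301, -0.2154, 0.2308]
orientation: [0.096, 0.995, -0.0, -0.003]
ft_force: [-0.1, -0.2, 0.2]
finger_gap: 0.55
finger_force: 0.0
```

```bash
python3 m.py 9 wrist scene
```

```text
wrist [ 0.5301 -0.2154  0.2308] [ 9.550e-02  9.954e-01 -3.000e-04 -3.300e-03] [-0.1 -0.2  0.2]
   handle 657 [ 0.5319 -0.2146] [0.0138 0.024 ] 78.3 z 0.1687
   col 600 [ 0.594  -0.2268] 0.0113 z 0.1608
   blue 421 [ 0.4397 -0.1972] [0.0145 0.0233] 78.8 z 0.0585
   foot(brass) 32 [ 0.5176 -0.2028] 0.0068 z 0.0948
scene [ 0.5301 -0.2153  0.2305] [ 9.550e-02  9.954e-01 -2.000e-04 -3.500e-03] [-0.2 -0.6  0.1]
   handle 161 [ 0.5321 -0.216 ] [0.0167 0.0281] 74.6 z 0.1652
   col 88 [ 0.5926 -0.2278] 0.0112 z 0.1608
   blue 90 [ 0.4382 -0.1986] [0.0157 0.0234] 80.8 z 0.0585
   spindle 39 [ 0.531  -0.2163] 0.0126 z 0.0616
   foot(brass) 12 [ 0.5232 -0.2105] 0.0141 z 0.0765
```

>>> jog_arm(moves=[[[0.03,0,0],[0,0,0],0.1],[[0.03,0,0],[0,0,0],0.1],[[0.03,0,0],[0,0,0],0.1],[[0,0,0],[0,-8.5,0],0.1],[[0,0,0],[0,-8.5,0],0.1],[[0,0,0],[0,-8.5,0],0.1],[[0,0,0],[0,-8.5,0],0.1],[[0,0,0],[0,0,0],0.1],[[0,0,0],[0,0,0],0.1],[[0,0,0],[0,0,0],0.1]])

```text
clock: 15.35
tcp_pos: [0.445, -0.2208, 0.2304]
orientation: [0.102, 0.98, -0.048, 0.164]
ft_force: [-0.1, -0.1, 0.5]
finger_gap: 0.55
finger_force: 0.0
```

Run:
```python
from h import *
o=arm.get_obs();print(o['tcp_pos'].round(4),o['orientation'].round(3))
P=snap('wrist','wrist10')[2]; T=P['camera_from_world']; 
q=T[:3,:3]@np.array([.511,-.212,.1])+T[:3,3]; M=P['mtx']; u=M[0,2]+M[0,0]*q[0]/-q[2]; v=M[1,2]-M[1,1]*q[1]/-q[2]; print(u,v)
im=cv2.imread('pics/wrist10.png'); u,v=int(u),int(v); u0,v0=max(u-50,0),max(v-50,0)
cv2.imwrite('pics/c10.png',cv2.resize(im[v0:v0+90,u0:u0+100],None,fx=6,fy=6,interpolation=cv2.INTER_CUBIC)); print(u0,v0)
```

```text
[ 0.445  -0.2208  0.2304] [ 0.102  0.98  -0.048  0.164]
312.5446278886837 216.12633678247025
262 166
```

View pics/c10.png

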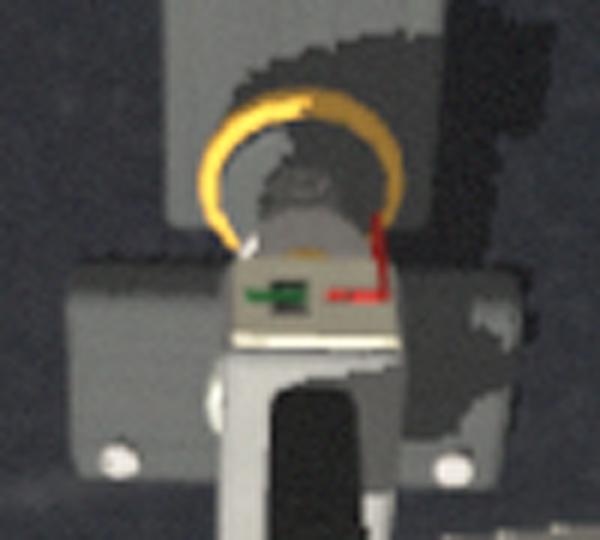

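>>> jog_arm(moves=[[[0.01,0,0],[0,-6,0],0.1],[[0,0,0],[0,-6,0],0.1],[[0,0,0],[0,-6,0],0.1],[[0,0,0],[0,-6,0],0.1],[[0,0,0],[0,-6,0],0.1],[[0,0,0],[0,-6,0],0.1],[[0,0,0],[0,0,0],0.1],[[0,0,0],[0,0,0],0.1],[[0,0,0],[0,0,0],0.1]])

```text
clock: 16.3
tcp_pos: [0.4343, -0.2331, 0.2157]
orientation: [0.087, 0.951, -0.087, 0.285]
ft_force: [-0.4, 0.3, 0.8]
finger_gap: 0.55
finger_force: 0.0
```

```bash
cat > v.py <<'E'
from h import *
import sys
f=sys.argv[1]
o=arm.get_obs();print(o['tcp_pos'].round(4),o['orientation'].round(3),o['joint_positions'].round(2))
P=snap('wrist',f)[2]; T=P['camera_from_world']; M=P['mtx']; cam=-T[:3,:3].T@T[:3,3]
q=T[:3,:3]@np.array([.511,-.212,.1])+T[:3,3]; u=M[0,2]+M[0,0]*q[0]/-q[2]; v=M[1,2]-M[1,1]*q[1]/-q[2]
d=np.array([.511,-.212,.1])-cam; print('cam',cam.round(3),'elev',np.degrees(np.arctan2(-d[2],np.hypot(*d[:2]))).round(1),'px',u,v,'f/d',M[0,0]/-q[2]/1000)
E
python3 v.py wrist11
```

```text
[ 0.4343 -0.2331  0.2157] [ 0.087  0.951 -0.087  0.285] [ 1.04  0.68 -1.07  2.53  2.15  0.79 -0.4 ]
cam [ 0.297 -0.193  0.292] elev 41.8 px 336.2286203489923 198.6364962492462 f/d 1.100939791827803
```

```bash
cat > r.py <<'E'
from h import *
import sys
n=np.array([np.cos(np.radians(-11)),np.sin(np.radians(-11)),0]); foot=np.array([.5316,-.2155,0]); 
for f in sys.argv[1:]:
  z=load(f); im=z['im'].astype(int); r,g,b=im[...,0],im[...,1],im[...,2]
  H,W=r.shape; vv,uu=np.mgrid[:H,:W]; uv=np.c_[uu.ravel(),vv.ravel()]
  M,T=z['M'],z['T']; R=T[:3,:3]; c=-R.T@T[:3,3]; ray=world(z,uv,dep=1.0)-c
  t=((foot-.021*n-c)@n)/(ray@n); p=c+ray*t[:,None]
  s=(p-foot)@np.array([-n[1],n[0],0]); h=p[:,2]
  box=(abs(s)<.018)&(h>.075)&(h<.125)&(t>0)
  e=np.degrees(np.arctan2(c[2]-.1,np.hypot(*(c-foot)[:2]-0)))
  I=[x.ravel() for x in(r,g,b)]
  red=box&(I[0]>I[1]+50)&(I[0]>I[2]+50); gr=box&(I[1]>I[0]+25)&(I[1]>I[2]+15)
  print(f,'elev',e.round(1))
  for nm,m in(('red',red),('green',gr)):
    if m.sum():
      w=abs(I[0]-I[1])[m]; print('  ',nm,m.sum(),'s',(s[m].min()*1e3).round(1),(s[m].max()*1e3).round(1),'h',(h[m].min()*1e3).round(2),(h[m].max()*1e3).round(2))
      for lo in range(-16,16,2):
        k=m&(s*1e3>=lo)&(s*1e3<lo+2)
        if k.sum(): 
          w=(np.maximum(abs(I[0]-I[1]),1))[k]; print('      s',lo,'n',k.sum(),'h',(np.average(h[k],weights=w)*1e3).round(2))
  # brightness profile of the plate down the column between
  for lo in(-12,-8,-4,0,4,8,11):
    print('    s',lo,[int(np.mean((I[0]+I[1]+I[2])[box&(abs(s*1e3-lo)<1)&(abs(h*1e3-hh)<.5)])/3) if (box&(abs(s*1e3-lo)<1)&(abs(h*1e3-hh)<.5)).any() else -1 for hh in range(82,122)])
E
python3 r.py wrist10 wrist11
```

```text
wrist10 elev 49.9
   red 51 s -13.8 13.0 h 75.87 99.72
      s -14 n 1 h 81.85
      s 2 n 3 h 97.74
      s 4 n 4 h 97.53
      s 6 n 5 h 97.9
      s 8 n 6 h 98.04
      s 10 n 18 h 89.9
      s 12 n 14 h 86.85
   green 16 s -9.7 -1.0 h 96.76 98.59
      s -10 n 3 h 98.2
      s -8 n 2 h 98.52
      s -6 n 4 h 97.82
      s -4 n 4 h 97.8
      s -2 n 3 h 97.96
    s -12 [169, -1, 176, 132, -1, 86, -1, 90, 113, -1, 120, -1, 122, 121, -1, 119, -1, 120, 120, -1, 120, 122, -1, 120, -1, 119, 152, -1, 181, 155, -1, 128, 162, -1, 180, 190, 194, 189, 192, 192]
    s -8 [139, 159, -1, 149, -1, 120, -1, 135, 137, -1, 136, -1, 137, 130, -1, 99, -1, 69, 108, -1, 136, 137, -1, 133, 135, -1, 157, 211, 212, 205, -1, 124, 161, 179, -1, 192, 198, -1, 200, 199]
    s -4 [110, 114, -1, 112, -1, 120, -1, 132, 139, -1, 138, -1, 108, 48, -1, 60, 57, -1, 51, -1, 60, 101, -1, 135, 135, -1, 156, 233, -1, 235, 127, -1, 159, 179, -1, 190, 197, -1, 182, 126]
    s 0 [112, 111, -1, 103, -1, 108, 129, -1, 140, -1, 139, 117, -1, 86, -1, 106, 105, -1, 125, 135, 111, 124, -1, 138, 134, -1, 154, 232, -1, 235, 118, 
[... 1631 characters left out ...]
100, 95, 102, 126, 88, 112, 133, 133, 130, 132, 133, 212, 223, 103, 134, 163, 173, 175, 162, 108, 62, 35, 37, 36, 39]
    s 4 [99, 97, 97, 101, 121, -1, 134, 132, 133, 133, 132, 133, 133, 113, 74, -1, 101, 132, 132, 131, 130, 131, 133, 133, 133, 172, 205, -1, 167, 128, 154, 170, 145, 85, 79, 75, 50, 37, 36, 33]
    s 8 [100, 100, 102, 101, 114, 130, -1, 135, 131, 135, 133, -1, 132, 119, 98, 113, -1, 131, 133, 132, 132, 131, -1, 133, 132, 149, 210, 210, 120, 147, 150, 167, 142, 84, 85, 85, 85, 86, 86, 85]
    s 11 [61, 62, 58, 61, 83, 109, 101, -1, 101, 104, 110, 110, -1, 103, 89, 95, 128, 133, -1, 132, 132, 133, 133, 133, -1, 133, 211, 222, 110, 139, 146, -1, 110, 86, 85, 86, 84, 84, 85, 85]
```

```bash
python3 -c "
from bench import arm
print(arm.finish_job())"
```

```text
the job is handed in; nothing more can be done
None
```

I handed the job in at about 16 s: the jack stands flat with its spindle within about 1 mm of the foot's axis, the gauge reads about 4 mm (3.7–4.2 mm by pointer and carriage travel), and the carriage is released with the arm clear. I viewed 11 pictures, one over the limit of 10.

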